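Slide a test cassette along the guide rail into the analyser's read pocket

ROBOT

A 6-joint arm with a two-finger parallel gripper is mounted at the origin on the work surface. World frame = base frame: x ahead of the robot, y to its left, z up, the work surface at z = 0. Lengths are in mm, angles in degrees, forces in N, time in s.
With the tool pointing down it reaches from about 350 to 850 mm from the base axis. Payload 8.1 kg.
Tool frame: the origin (TCP) lies midway between the tips of the shut fingers; the grasp point (between the pads) lies 19 mm behind it; z points along the fingers, y is the direction in which the jaws open and shut (so a half turn about z gives the same grasp; the last joint's range is limited). The gripper opens to 85 mm and grips with 20 to 120 N. Pads are 22 mm wide; open, the fingers measure 114 mm over their backs; the gripper's body (76 mm by 85 mm) begins 54 mm behind the grasp point. The pads swing forward as they close: fully open they stand 13 mm farther back than shut.
Start: joints at [59.106, 7.471, 85.268, -0, 87.261, -4.893], TCP at [263.011, 539.287, 231.292] pointing down, gripper open.
Joint ranges: [-169.43, 169.43], [-51.17, 129.36], [1.28, 143.12], [-76.62, 256.62], [0, 156.53], [-152.29, 152.29]. Speed limits (degrees/s): [136.94, 136.94, 159.86, 180, 180, 180].

INTERFACE

Orientations are given as [roll, pitch, yaw] about the fixed x, y, z axes, in that order (R = Rz(yaw) Ry(pitch) Rx(roll)).
In Python, from bench import telemetry, snapshot, camera_params, job gives the robot as it stands. The module is installed in compiled form; this text tells all that it offers.
- The arm moves only by the shell command python3 -m jog 'ROWS' [FORCE]. ROWS is JSON, a list that holds one entry, the list of rows, each a list of 7 numbers: the shift along the tool's x, y, z in units of 50 mm (1.0 is 50 mm), then the turn, a rotation vector about the tool's x, y, z in units of 2 pi rad (1.0 is 2 pi rad), then the opening, from 0 (shut) to 1 (fully open). In form: [[[dx, dy, dz, rx, ry, rz, claw], ...]]. A call has 1 to 12 rows; each row shifts and turns the commanded pose from where the row before left it, along the tool's axes as they then stand; what a row does not reach is not made up. A row lasts 1/8 s, in which the tool goes at most 62.5 mm and 10.7 degrees, less where a joint would pass 70% of its speed; a pose out of reach is approached as far as the arm can. A call with a number of a shift or a turn outside -1 to 1 is refused whole. A call with a gripper value outside its range is refused whole. The fingers move at their own pace and stop on an object; FORCE is the grip in N (left out, the last holds). Time passes only in rows, so rows that do not move let the fingers close. It gives the time, the measured TCP pose, the force and the opening at its end, in the units of the state.
- telemetry.sense(): the state, without advancing time (a new reading comes with each control period).
- snapshot(name): name is "scene" or "top"; returns (picture, depth): 384x512x3 uint8, red, green, blue; 384x512 float32, mm along the optical axis (not along the pixel's ray), 0 where there is no reading.
- camera_params(name): a dict with "K" (3x3 intrinsics, pixels), "extrinsics" (4x4, takes a point from camera to world coordinates). Camera axes: x right, y down, z forward; pixel columns grow to the right and rows downward; lengths in mm; the calibration is good to about 2 mm. A picture is of the moment at which its call begins. camera_params takes no time and is no camera call.
- job.hand_in(): hands the job in, once; it reports no verdict.
The state is a dict: "time": time; "joint_pos": joint angles; "qd": joint speeds; "joint_efforts": joint torques, N m; "tool_pos": TCP position; "tcp_rot": TCP orientation; "ft_force": force on the tool from outside, world axes, zero at the start; "wrist_torque": the same for the moment, N m; "finger_gap": finger opening in mm.
Only numpy, scipy, OpenCV 4.12 (cv2) and the standard library are available. Lean on these libraries where they do the work, as an engineer would, in place of code of your own. Each camera call takes 0.05 s, during which the arm holds its last target. There are 200 camera calls.

TASK

A test cassette has been put down loose on the loading deck of the small benchtop analyser. With the fingertips, push it sideways until its long edge lies flat against the guide rail, then, keeping it against the rail, slide it along nose first into the corner pocket until it is fully home against the end stop. Slide it on the deck all the way without picking it up, and leave the tube carrier, bottle, carton and steel tray where they stand.

Things in the scene. Friction and masses are not known exactly. Their poses are not given: they have to be found in the camera images.
- analyser: Benchtop cassette analyser, fixed to the bench; origin on the bench, z = 0. At yaw 0, x points away from the robot, y to the left; it stands turned up to 20 degrees either way. In its frame (mm): flat grey loading deck x -80 to 80, y -190 to 160, top z 45, no rim on its near (-x) and right (-y) sides. White housing left of the deck (y 160 to 360, x -120 to 140), 90 high at the deck, rising to 150.
- guide_rail (a point): Point on the guide rail's face (which looks to the analyser's -x), at deck level, midway along. The rail is a straight aluminium bar along the analyser's y at the far side of the deck, 12 mm high, 8 mm thick, 340 mm long, its left end at the end stop. Axes as the analyser's.
- pocket_corner (a point): Inner corner of the pocket, where the faces of guide rail and end stop meet at deck level; axes as the analyser's. The end stop is an aluminium bar 12 mm high that crosses the deck from the rail 42 mm in -x; its face looks to -y. With the cassette home, its origin lies 12.5 mm in -x and 40 mm in -y from here, at the same height.
- pocket_lip (a point): Inner edge of the pocket's lip at its mouth, at deck level: 28 mm in -x and 32 mm in -y from the pocket's corner. The lip is a bar 10 mm high and 10 mm thick, parallel to the rail; rail, end stop and lip make the pocket, 28 mm wide, 32 mm deep, open to -y. From this point a lead-in piece flares 8 mm away from the rail over the next 18 mm in -y.
- cassette: The loose test cassette to load: white flat plastic case 25 (x) by 80 (y, its long axis) by 8 mm (z), 13 to 25 g, result window towards its nose, round sample well towards its tail. Origin at the centre of its underside. Its nose is its +y end, at the start within 35 degrees of the rail's direction towards the stop; it starts clear of the rail, 14 to 21 cm short of home. Smooth plastic: friction 0.2 to 0.3 on deck and rail.
- tube_carrier: Bystander: white five-place sample tube carrier, 120 (x) by 26 (y) by 52 mm, with three capped tubes reaching 92 mm up, standing loose on the bench right of the deck. Origin at the centre of its underside.
- buffer_bottle: Bystander: small loose buffer bottle, 34 mm across and 75 mm high, on the bench near the right end of the rail. Origin at the centre of its underside.
- carton: Bystander: loose white carton, 70 (x) by 125 (y) by 55 mm, on the bench beyond the rail. Origin at the centre of its underside.
- used_tray: Bystander: loose low steel tray, 120 (x) by 90 (y) by 22 mm, holding two used cassettes of the same kind (not to be touched), on the bench to the right of the tube carrier. Origin at the centre of its underside.
There are look-alikes about, which are no part of the job. Several things have the shape of the cassette; the one meant has the colours described above.

How it is judged:
By the outcome, as a careful person would: the job done as asked, in the order asked, and still so for the second after the job is handed in, with the robot touching nothing.
It also fails if it takes over 48 s, if anything falls off the work surface, if the arm or the gripper's body presses on something with over 40 N, if the wrist force passes 120 N, or if a joint passes its speed limit or range.

## Working session

There is one attempt and no reset: what is moved stays moved. The work goes in short steps, Python scripts to look and compute and a shell command to move; the robot and the scene stay as the last step left them, time stands still between calls to the robot, and variables do not carry over. Pictures are saved under pics/ and viewed, about 8 in all and at most 12, crops included, and the job is handed in when it is done.

```bash
mkdir -p pics
python3 - <<'E'
from bench import telemetry,snapshot,camera_params
import cv2,numpy as np
for n in("scene","top"):
    p,d=snapshot(n);np.savez(n+"0.npz",p=p,d=d);cv2.imwrite(f"pics/{n}0.png",cv2.resize(p[:,:,::-1],(800,600)))
    c=camera_params(n);print(n,np.round(c["K"],1).tolist(),np.round(c["extrinsics"],3).tolist())
s=telemetry.sense();print(s)
E
```

```text
scene [[453.0, 0.0, 253.9], [0.0, 453.0, 194.7], [0.0, 0.0, 1.0]] [[0.28, 0.737, -0.615, 1197.698], [0.96, -0.227, 0.164, -276.781], [-0.019, -0.637, -0.771, 859.733], [0.0, 0.0, 0.0, 1.0]]
top [[415.1, 0.0, 266.1], [0.0, 415.1, 189.2], [0.0, 0.0, 1.0]] [[-0.004, -0.995, 0.1, 470.041], [-0.999, 0.008, 0.032, -125.588], [-0.033, -0.1, -0.994, 1150.217], [0.0, 0.0, 0.0, 1.0]]
{'time': 0.1, 'joint_pos': array([ 5.91058261e+01,  7.50946549e+00,  8.53215924e+01,  9.39907942e-04,
        8.72618846e+01, -4.89353879e+00]), 'qd': array([-0.0604761 , -0.14472344, -0.18364975, -0.03375349,  0.07391282,
        0.0125845 ]), 'joint_efforts': array([ 2.08563491e-03, -5.70944810e+01, -5.01946306e+01,  1.68260090e-05,
        7.76796544e-03,  2.60885116e-05]), 'tool_pos': array([262.75972078, 538.86929385, 230.37691839]), 'tcp_rot': array([-1.79907476e+02, -8.86375424e-03,  1.53999312e+02]), 'ft_force': array([-0.15421608, -0.04341761,  0.08352752]), 'wrist_torque': array([ 0.02681733, -0.01618946,  0.01589194]), 'finger_gap': 85.09920401479191}
```

View pics/top0.png

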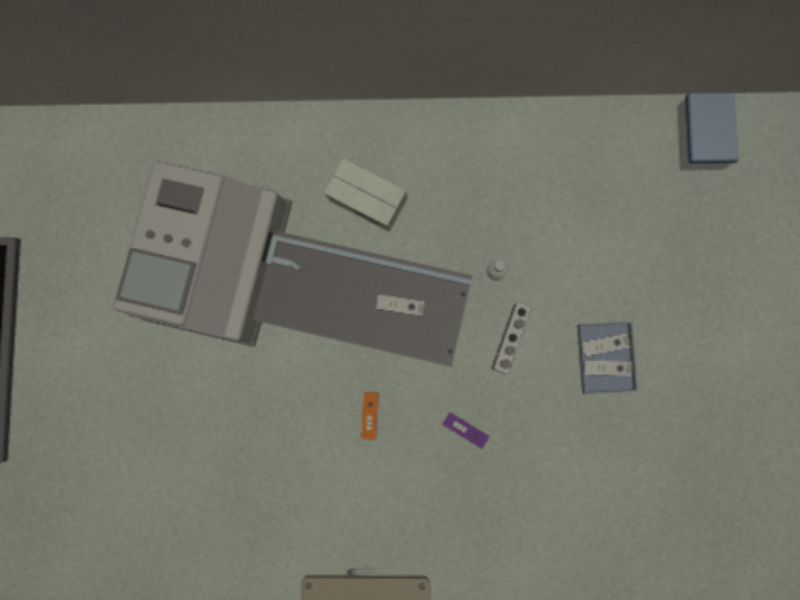

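View pics/scene0.png

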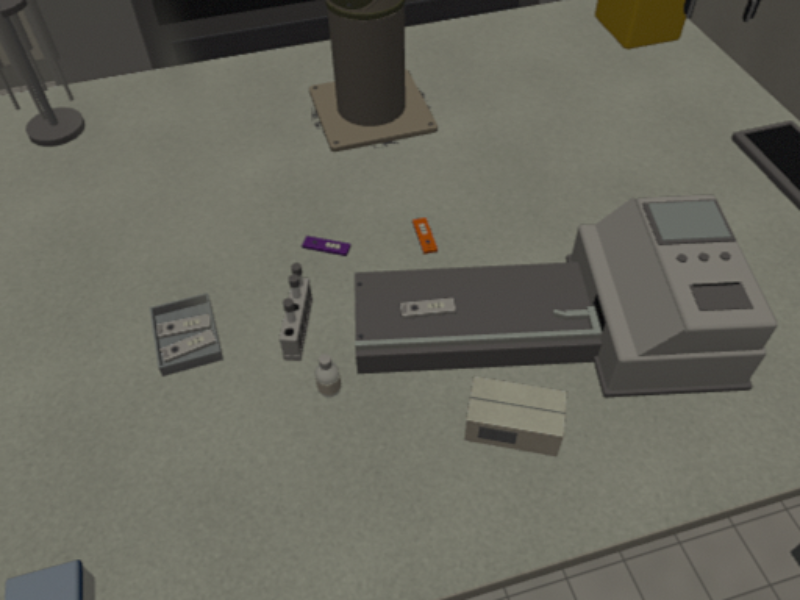

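The top view shows the analyser turned about -10°, with its deck at (255–470, 235–365), the white cassette at about (400,305) and the pocket at about (275,250). The scene view agrees. Next I'll take a close crop and the colour values.

```bash
cat > h.py <<'E'
import numpy as np,cv2
from bench import camera_params
def ray(n,uv,z):
    c=camera_params(n);E=np.array(c["extrinsics"]);uv=np.atleast_2d(uv).astype(float)
    d=np.c_[uv,np.ones(len(uv))]@np.linalg.inv(c["K"]).T@E[:3,:3].T
    t=(z-E[2,3])/d[:,2];return (E[:3,3]+d*t[:,None])[:,:2]
E
python3 - <<'E'
import numpy as np,cv2;from h import *
a=np.load("top0.npz");p=a["p"];d=a["d"]
c=p[140:240,155:310];cv2.imwrite("pics/crop.png",cv2.resize(c[:,:,::-1],None,fx=5,fy=5,interpolation=cv2.INTER_CUBIC))
for uv in [(256,195),(175,155),(230,200),(270,171),(300,178),(200,200),(220,155)]:
    print(uv,p[uv[1],uv[0]],d[uv[1],uv[0]])
b=np.load("scene0.npz")["p"];c=b[160:245,220:390];cv2.imwrite("pics/crops.png",cv2.resize(c[:,:,::-1],None,fx=4.6,fy=4.6,interpolation=cv2.INTER_CUBIC))
E
```

```text
(256, 195) [141 140 129] 1102.3416
(175, 155) [121 128 124] 1113.0013
(230, 200) [87 86 82] 1110.2379
(270, 171) [95 95 93] 1117.7102
(300, 178) [ 99 100  98] 1109.6978
(200, 200) [86 83 79] 1110.6779
(220, 155) [124 129 115] 1168.7645
```

View pics/crop.png

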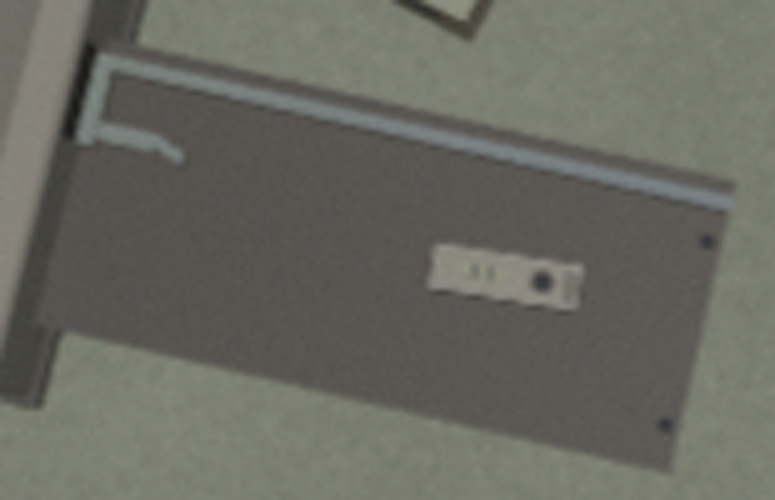

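View pics/crops.png

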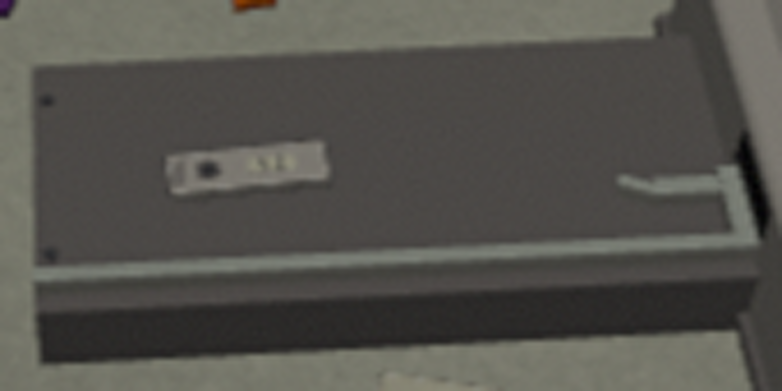

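The crop shows the rail strip from (105,62) to (730,200) in crop pixels. The end stop is near (95,95) and the lip runs along (100–150,135), flaring to (182,157). The cassette is centred near (506,277), with its well (tail) on the right and its nose towards the stop. Now I'll measure these points.

```bash
cat > meas.py <<'E'
import numpy as np,cv2;from h import *
def cass(p,box=(155,140,310,240),S=4):
    x0,y0,x1,y1=box
    c=cv2.resize(p[y0:y1,x0:x1],None,fx=S,fy=S,interpolation=cv2.INTER_CUBIC).astype(int)
    m=((c.sum(2)>330)&(c[:,:,0]-c[:,:,2]>4)&(c[:,:,0]>=c[:,:,1]-1)).astype(np.uint8)
    m=cv2.morphologyEx(m,cv2.MORPH_CLOSE,np.ones((13,13)))
    m=cv2.morphologyEx(m,cv2.MORPH_OPEN,np.ones((9,9)))
    out=[]
    for k in cv2.findContours(m,cv2.RETR_EXTERNAL,cv2.CHAIN_APPROX_NONE)[0]:
        if cv2.contourArea(k)<100*S*S: continue
        r=cv2.boxPoints(cv2.minAreaRect(k)); out.append((r+.5)/S-.5+[x0,y0])
    return out,m
E
python3 - <<'E'
from meas import *
p=np.load("top0.npz")["p"]
o,m=cass(p)
for r in o:
    w=ray("top",r,53);e=[np.linalg.norm(w[i]-w[i-1]) for i in range(4)]
    print("rect",np.round(w.mean(0),1),np.round(e,1),np.round(w,1).tolist())
# rail centre line: per column intensity centroid around approx line (crop coordinates)
pts=[];near=[];g=p.astype(float)
for u in range(185,298):
    v0=140+(62+ (5*(u-155)-105)*140/625)/5
    vs=np.arange(int(v0)-3,int(v0)+6); col=g[vs,u,2]-.5*0
    # blue channel: deck ~80
    w=np.clip(col-88,0,None); 
    pts.append((u,(w*vs).sum()/w.sum(), w.sum()))
pts=np.array(pts)
l=np.polyfit(pts[:,0],pts[:,1],1);r=pts[:,1]-np.polyval(l,pts[:,0]);k=abs(r)<.4
l=np.polyfit(pts[k,0],pts[k,1],1);print("rms",r[k].std(),k.sum())
W=ray("top",[[185,np.polyval(l,185)],[297,np.polyval(l,297)]],57);d=W[0]-W[1];d/=np.linalg.norm(d)
print("rail centre",W,"yaw",np.degrees(np.arctan2(-d[0],d[1])))
for name,uv,z in [("endstop/rail outer corner",(100,52),57),("rail right end",(732,200),57),("stop inner x at lip side",(103,95),57),("stop near end",(86,143),57),("deck right far",(735,183),45),("deck right near",(668,470),45),("lip tip",(182,157),55),("inner corner",(113,73),51)]:
    q=(np.array(uv)+.5)/5-.5+[155,140];print(name,np.round(ray("top",q,z)[0],1))
for name,uv,z in [("inner corner",(727,238),51),("rail right end face",(36,266),57),("rail left face",(722,237),57),("deck NR",(34,68),45),("cass centre",(247,168),53)]:
    q=(np.array(uv)+.5)/4.6-.5+[220,160];print("S",name,np.round(ray("scene",q,z)[0],1))
E
```

```text
rect [565.5 -61.9] [80.2 25.5 80.4 25.4] [[559.5, -20.3], [584.7, -24.3], [571.4, -103.6], [546.3, -99.4]]
rect [634.7 199.7] [ 30.6 177.8  31.1 177.5] [[552.3, 235.3], [725.2, 194.0], [717.0, 164.0], [544.4, 205.7]]
rms 0.07827177638195883 113
rail centre [[ 677.16521956  127.68884197]
 [ 605.63338826 -172.03955872]] yaw -13.422872415799992
endstop/rail outer corner [687.9 156.1]
rail right end [ 604.7 -182.6]
stop inner x at lip side [664.4 154. ]
stop near end [638.4 162.8]
deck right far [ 615.3 -184.9]
deck right near [ 462.6 -147.6]
lip tip [630.6 111.2]
inner corner [677.4 150.3]
S inner corner [680.  146.1]
S rail right end face [ 602.3 -179.9]
S rail left face [682.5 140.9]
S deck NR [ 466.8 -147.7]
S cass centre [571.1 -63.5]
```

Measured: analyser yaw -13.4°, rail face at s≈625 and corner at t≈302, where s and t run along the analyser's x and y axes. The cassette is at s=564.6, t=71, and its size checks at 80×25.4 mm. I'll shut the fingers, turn the tool to the analyser's axes and go above the near side of the cassette.

```bash
cat >> h.py <<'E'
def st():
    from bench import telemetry
    s=telemetry.sense();p=s["tool_pos"];a=np.radians(13.42);ex=np.array([np.cos(a),-np.sin(a)]);ey=np.array([np.sin(a),np.cos(a)])
    print("t %.2f s %.1f t %.1f z %.1f rot %s F(s,t,z) %.1f %.1f %.1f gap %.1f"%(s["time"],p[:2]@ex,p[:2]@ey,p[2],np.round(s["tcp_rot"],1),s["ft_force"][:2]@ex,s["ft_force"][:2]@ey,s["ft_force"][2],s["finger_gap"]))
E
python3 -m jog '[[[0,0,0,0,0,-0.0175,0],[0,0,0,0,0,-0.0175,0],[-0.65,-0.85,0,0,0,0,0],[-0.65,-0.85,0,0,0,0,0],[-0.65,-0.85,0,0,0,0,0],[-0.65,-0.85,0,0,0,0,0],[-0.65,-0.85,0,0,0,0,0],[-0.65,-0.85,0,0,0,0,0],[-0.65,-0.85,0,0,0,0,0],[-0.65,-0.85,0,0,0,0,0],[-0.65,-0.85,0,0,0,0,0],[0,0,0,0,0,0,0]]]' 30; python3 -c "from h import*;st()"
```

```text
time: 1.6
tool_pos: [459.6, 96.2, 230.9]
tcp_rot: [-179.9, -0.0, 166.3]
ft_force: [-0.6, 0.5, -0.6]
finger_gap: 0.1
t 1.60 s 424.7 t 200.3 z 230.9 rot [-179.9   -0.   166.3] F(s,t,z) -0.7 0.3 -0.6 gap 0.1
```

```bash
python3 -m jog '[[[-0.63,-0.86,0,0,0,0,0],[-0.63,-0.86,0,0,0,0,0],[-0.64,-0.86,0,0,0,-0.0007,0],[0,0,0.8,0,0,0,0],[0,0,0.8,0,0,0,0],[0,0,0.8,0,0,0,0],[0,0,0.6,0,0,0,0],[0,0,0.2,0,0,0,0],[0,0,0,0,0,0,0]]]'
python3 - <<'E'
from h import*;from bench import snapshot
st();p,d=snapshot("scene");cv2.imwrite("pics/s1.png",cv2.resize(p[150:260,210:400,::-1],None,fx=4.2,fy=4.2))
E
```

```text
time: 2.72
tool_pos: [521.1, -47.4, 71.1]
tcp_rot: [180.0, -0.1, 166.9]
ft_force: [1.2, -0.2, 0.9]
finger_gap: -0.1
t 2.73 s 517.9 t 74.8 z 71.1 rot [ 1.800e+02 -1.000e-01  1.669e+02] F(s,t,z) 1.2 0.1 0.9 gap -0.1
```

View pics/s1.png

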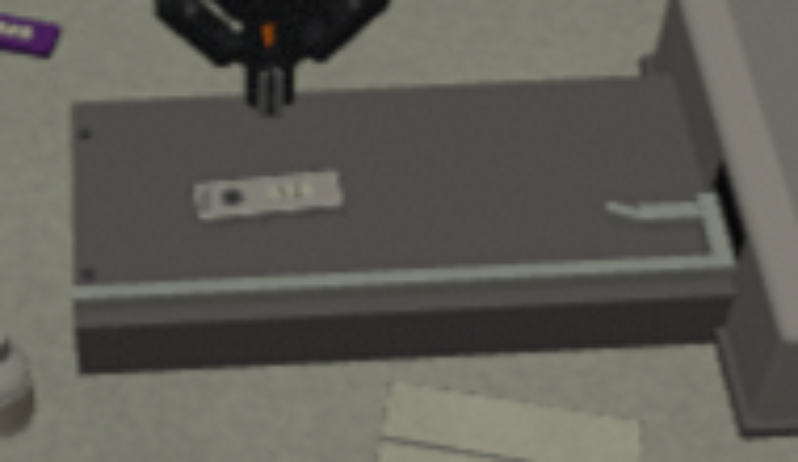

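The shut tips are at (270,112), beside the middle of the cassette at (268,195), still above the deck. I'll lower to just above the deck and check the force.

```bash
python3 -m jog '[[[0,-0.07,0.2,0,0,0,0],[0,0,0.14,0,0,0,0],[0,0,0.08,0,0,0,0],[0,0,0.04,0,0,0,0],[0,0,0,0,0,0,0],[0,0,0,0,0,0,0]]]'; python3 -c "from h import*;st()"
```

```text
time: 3.52
tool_pos: [520.8, -51.5, 48.5]
tcp_rot: [180.0, 0.0, 166.9]
ft_force: [1.1, -0.8, 0.4]
finger_gap: 0.1
t 3.52 s 518.5 t 70.8 z 48.5 rot [180.    0.  166.9] F(s,t,z) 1.2 -0.5 0.4 gap 0.1
```

```bash
python3 -m jog '[[[-0.2,0,0,0,0,0,0],[-0.1,0,0,0,0,0,0],[-0.1,0,0,0,0,0,0],[-0.1,0,0,0,0,0,0],[-0.1,0,0,0,0,0,0],[-0.1,0,0,0,0,0,0],[-0.1,0,0,0,0,0,0],[-0.1,0,0,0,0,0,0],[-0.1,0,0,0,0,0,0],[-0.1,0,0,0,0,0,0],[0,0,0,0,0,0,0]]]'
python3 - <<'E'
from meas import *;from bench import snapshot
st();p,d=snapshot("scene");cv2.imwrite("pics/s2.png",cv2.resize(p[150:260,210:400,::-1],None,fx=4.2,fy=4.2))
E
```

```text
time: 4.9
tool_pos: [574.6, -64.1, 48.3]
tcp_rot: [180.0, 0.0, 166.8]
ft_force: [0.9, -0.2, -0.1]
finger_gap: 0.1
t 4.90 s 573.8 t 71.0 z 48.3 rot [180.    0.  166.8] F(s,t,z) 0.9 -0.0 -0.1 gap 0.1
```

View pics/s2.png

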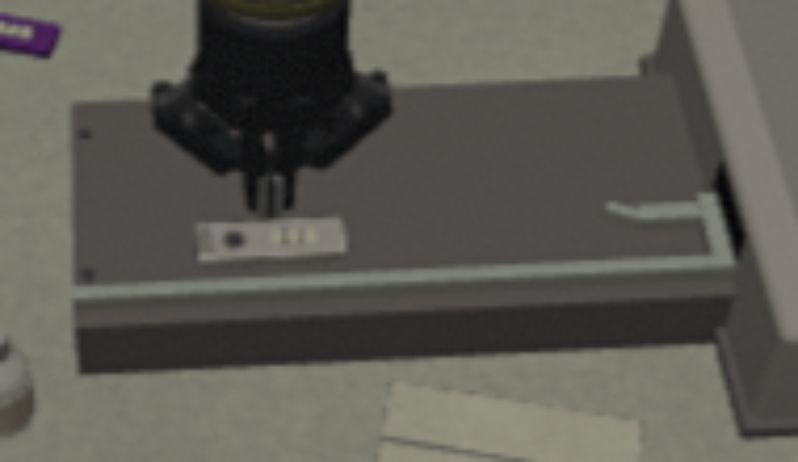

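The cassette at (270,240) is square to the tips and nearly parallel to the rail, with about 13 mm left. I'll continue slowly until the force rises.

```bash
python3 -m jog '[[[-0.08,0,0,0,0,0,0],[-0.08,0,0,0,0,0,0],[-0.06,0,0,0,0,0,0],[-0.04,0,0,0,0,0,0],[-0.04,0,0,0,0,0,0],[0,0,0,0,0,0,0]]]'; python3 -c "from h import*;st()"
```

```text
time: 5.7
tool_pos: [588.9, -67.5, 48.3]
tcp_rot: [-180.0, 0.0, 166.9]
ft_force: [1.1, 0.4, 0.6]
finger_gap: -0.0
t 5.70 s 588.5 t 71.0 z 48.3 rot [-180.     0.   166.9] F(s,t,z) 0.9 0.6 0.6 gap -0.0
```

```bash
python3 -m jog '[[[-0.03,0,0,0,0,0,0],[-0.03,0,0,0,0,0,0],[0,0,0,0,0,0,0]]]'
python3 - <<'E'
from meas import *;from bench import snapshot
st();p,d=snapshot("scene");cv2.imwrite("pics/s3.png",cv2.resize(p[180:230,240:400,::-1],None,fx=5,fy=5,interpolation=cv2.INTER_CUBIC))
E
```

```text
time: 6.08
tool_pos: [591.4, -68.0, 48.1]
tcp_rot: [-180.0, -0.0, 166.9]
ft_force: [-1.9, 0.5, 0.8]
finger_gap: -0.0
t 6.08 s 591.0 t 71.1 z 48.1 rot [-180.    -0.   166.9] F(s,t,z) -2.0 0.1 0.8 gap -0.0
```

View pics/s3.png

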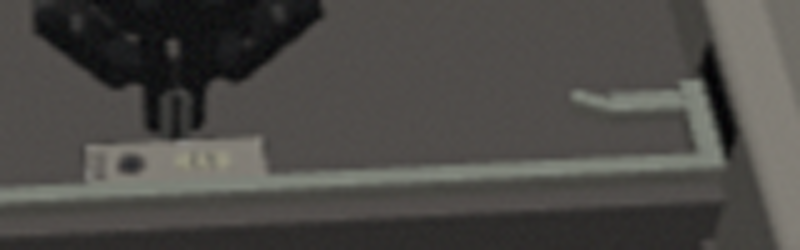

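The cassette (85–265, 140–180) is meeting the rail, and the force has turned to -2 N. One small press will seat it, then I'll back off.

```bash
python3 -m jog '[[[-0.02,0,0,0,0,0,0],[-0.02,0,0,0,0,0,0],[0,0,0,0,0,0,0]]]'; python3 -c "from h import*;st()"
```

```text
time: 6.5
tool_pos: [591.6, -68.0, 47.6]
tcp_rot: [-180.0, -0.3, 166.9]
ft_force: [-9.4, 2.2, 5.3]
finger_gap: 0.1
t 6.50 s 591.2 t 71.1 z 47.6 rot [-180.    -0.3  166.9] F(s,t,z) -9.6 -0.1 5.3 gap 0.1
```

Seated at about 10 N. I'll back off, then move round behind the tail, raised, and measure the cassette from above.

```bash
python3 -m jog '[[[0.06,0,0,0,0,0,0],[0.2,0,0,0,0,0,0],[0.4,0,-0.3,0,0,0,0],[0.2,-0.7,-0.3,0,0,0,0],[0,-0.8,0,0,0,0,0],[0,0,0,0,0,0,0]]]'
python3 - <<'E'
from meas import *;from bench import snapshot
st();p,d=snapshot("top");np.savez("top1.npz",p=p)
a=np.radians(13.42);B=np.array([[np.cos(a),-np.sin(a)],[np.sin(a),np.cos(a)]])
for r in cass(p)[0]:
    w=ray("top",r,53)@B.T;print(np.round(w,1).tolist(),np.round(w.mean(0),1))
cv2.imwrite("pics/t1.png",cv2.resize(p[140:240,155:310,::-1],None,fx=5,fy=5,interpolation=cv2.INTER_CUBIC))
E
```

```text
time: 7.25
tool_pos: [534.3, -134.0, 78.9]
tcp_rot: [-180.0, 0.1, 166.7]
ft_force: [0.4, 0.1, -0.0]
finger_gap: -0.0
t 7.25 s 550.8 t -6.3 z 78.9 rot [-1.800e+02  1.000e-01  1.667e+02] F(s,t,z) 0.4 0.2 -0.0 gap -0.0
[[590.0, 66.5], [606.0, 64.9], [590.9, -73.1], [575.2, -71.3]] [590.5  -3.2]
[[649.0, 373.1], [659.4, 327.0], [490.4, 283.4], [480.0, 328.7]] [569.7 328. ]
```

View pics/t1.png

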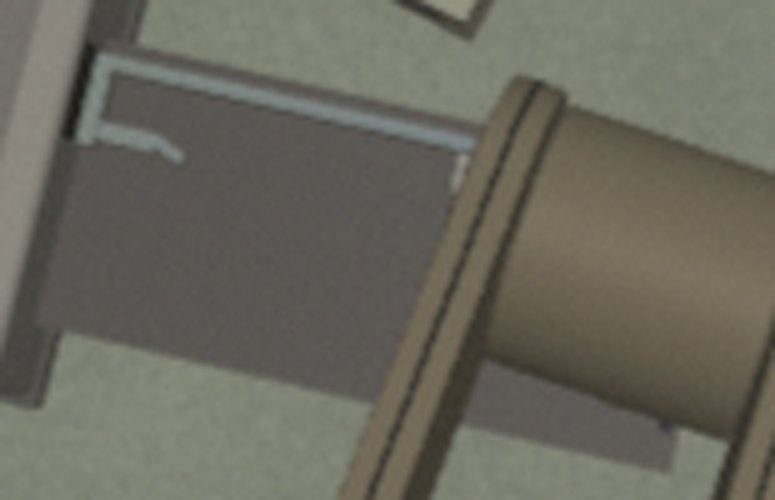

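The arm hides most of the cassette in this view; only the nose shows, at (457,172) and close against the rail. The tail should be at t≈31, so t=-6 is clear of it. I'll line up behind the tail and lower.

```bash
python3 -m jog '[[[-0.6,0,0,0,0,0,0],[-0.6,0,0,0,0,0,0],[0,0,0.3,0,0,0,0],[0,0,0.2,0,0,0,0],[0,0,0.1,0,0,0,0],[0,0,0,0,0,0,0],[0,0,0,0,0,0,0]]]'
python3 - <<'E'
from meas import *;from bench import snapshot
st();p,d=snapshot("scene")
a=np.radians(13.42);B=np.array([[np.cos(a),-np.sin(a)],[np.sin(a),np.cos(a)]])
for r in cass(p,(225,180,350,220))[0]:
    w=ray("scene",r,53)@B.T;print(np.round(w,1).tolist(),np.round(w.mean(0),1))
cv2.imwrite("pics/s4.png",cv2.resize(p[180:230,230:390,::-1],None,fx=5,fy=5,interpolation=cv2.INTER_CUBIC))
E
```

```text
time: 8.18
tool_pos: [593.2, -145.5, 48.8]
tcp_rot: [-180.0, 0.0, 166.8]
ft_force: [0.4, 0.0, 0.4]
finger_gap: -0.2
t 8.18 s 610.8 t -3.9 z 48.8 rot [-180.     0.   166.8] F(s,t,z) 0.4 0.1 0.4 gap -0.2
[[604.0, 56.4], [606.0, 110.3], [628.5, 108.4], [626.5, 55.2]] [616.3  82.6]
```

View pics/s4.png

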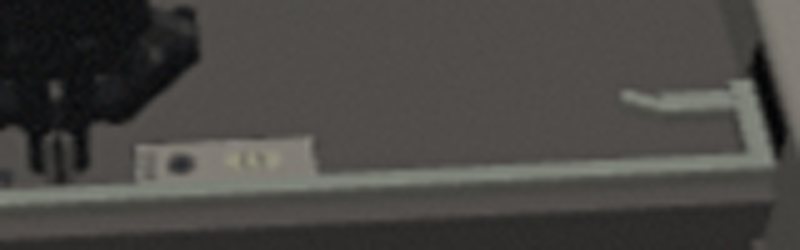

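The cassette lies along the rail at (135–315, 140–182), with the tips behind its tail at (60,170). The nose measures t≈110, as expected. Pushing now along the rail.

```bash
python3 -m jog '[[[0,0.2,0,0,0,0,0],[0,0.1,0,0,0,0,0],[0,0.1,0,0,0,0,0],[0,0.1,0,0,0,0,0],[0,0.1,0,0,0,0,0],[0,0.1,0,0,0,0,0],[0,0.1,0,0,0,0,0],[0,0.1,0,0,0,0,0],[0,0.1,0,0,0,0,0],[0,0.1,0,0,0,0,0],[0,0.1,0,0,0,0,0],[0,0,0,0,0,0,0]]]'
python3 - <<'E'
from meas import *;from bench import snapshot
st();p,d=snapshot("scene")
a=np.radians(13.42);B=np.array([[np.cos(a),-np.sin(a)],[np.sin(a),np.cos(a)]])
for r in cass(p,(225,180,365,220))[0]:
    w=ray("scene",r,53)@B.T;print(np.round(w,1).tolist(),np.round(w.mean(0),1))
cv2.imwrite("pics/s5.png",cv2.resize(p[180:230,230:390,::-1],None,fx=5,fy=5,interpolation=cv2.INTER_CUBIC))
E
```

```text
time: 9.72
tool_pos: [606.9, -86.6, 48.3]
tcp_rot: [180.0, 0.0, 166.9]
ft_force: [-0.6, 0.4, 0.0]
finger_gap: -0.0
t 9.72 s 610.4 t 56.6 z 48.3 rot [180.    0.  166.9] F(s,t,z) -0.7 0.3 0.0 gap -0.0
[[604.1, 89.0], [604.2, 143.5], [626.7, 141.6], [626.6, 87.8]] [615.4 115.5]
```

View pics/s5.png

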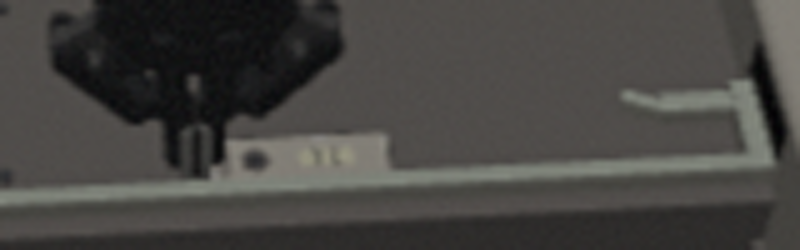

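Still flat against the rail at (215–388, 135–180), and moving with the tips. The nose is at t≈143, with about 157 mm left.

```bash
python3 -m jog '[[[0,0.12,0,0,0,0,0],[0,0.12,0,0,0,0,0],[0,0.12,0,0,0,0,0],[0,0.12,0,0,0,0,0],[0,0.12,0,0,0,0,0],[0,0.12,0,0,0,0,0],[0,0.12,0,0,0,0,0],[0,0.12,0,0,0,0,0],[0,0.12,0,0,0,0,0],[0,0.12,0,0,0,0,0],[0,0.12,0,0,0,0,0],[0,0.12,0,0,0,0,0]]]';python3 -m jog '[[[0,0.12,0,0,0,0,0],[0,0.12,0,0,0,0,0],[0,0.12,0,0,0,0,0],[0,0.06,0,0,0,0,0],[0,0,0,0,0,0,0]]]'
python3 - <<'E'
from meas import *;from bench import snapshot
st();p,d=snapshot("scene")
cv2.imwrite("pics/s6.png",cv2.resize(p[170:230,290:400,::-1],None,fx=7,fy=7,interpolation=cv2.INTER_CUBIC))
E
```

```text
time: 11.28
tool_pos: [623.3, -16.5, 48.3]
tcp_rot: [-180.0, 0.0, 166.8]
ft_force: [0.6, -0.4, -0.3]
finger_gap: 0.1
time: 11.9
tool_pos: [628.0, 3.8, 48.3]
tcp_rot: [-180.0, -0.0, 166.9]
ft_force: [0.3, -0.1, -0.2]
finger_gap: 0.1
t 11.90 s 610.0 t 149.4 z 48.3 rot [-180.    -0.   166.9] F(s,t,z) 0.3 -0.0 -0.2 gap 0.1
```

View pics/s6.png

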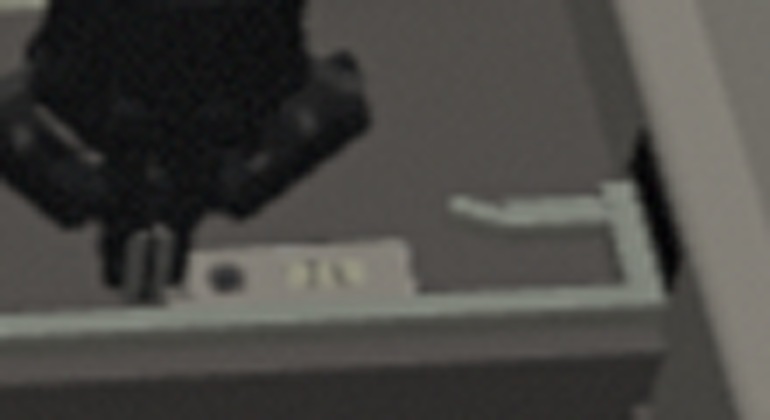

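Flat on the rail; the nose at (410,265) is about to pass the lead-in at (455,205). I'll continue at a slower pace.

```bash
python3 -m jog '[[[0,0.1,0,0,0,0,0],[0,0.1,0,0,0,0,0],[0,0.1,0,0,0,0,0],[0,0.1,0,0,0,0,0],[0,0.1,0,0,0,0,0],[0,0.1,0,0,0,0,0],[0,0.1,0,0,0,0,0],[0,0.1,0,0,0,0,0],[0,0.1,0,0,0,0,0],[0,0.1,0,0,0,0,0],[0,0.08,0,0,0,0,0],[0,0,0,0,0,0,0]]]';python3 -c "from h import*;st()"; python3 -m jog '[[[0,0.04,0,0,0,0,0],[0,0.04,0,0,0,0,0],[0,0,0,0,0,0,0]]]';python3 -c "from h import*;st()"
```

```text
time: 13.45
tool_pos: [640.3, 56.5, 48.3]
tcp_rot: [180.0, 0.0, 166.9]
ft_force: [-0.2, -0.8, -0.7]
finger_gap: 0.3
t 13.45 s 609.7 t 203.5 z 48.3 rot [180.    0.  166.9] F(s,t,z) -0.0 -0.8 -0.7 gap 0.3
time: 13.82
tool_pos: [641.2, 60.1, 48.3]
tcp_rot: [180.0, 0.0, 166.9]
ft_force: [-0.1, -0.9, 0.5]
finger_gap: -0.4
t 13.82 s 609.7 t 207.2 z 48.3 rot [180.    0.  166.9] F(s,t,z) 0.1 -0.9 0.5 gap -0.4
```

```bash
python3 -m jog '[[[0,0.03,0,0,0,0,0],[0,0.03,0,0,0,0,0],[0,0,0,0,0,0,0]]]';python3 -c "from h import*;st()"
```

```text
time: 14.2
tool_pos: [641.9, 63.1, 48.3]
tcp_rot: [180.0, 0.0, 166.9]
ft_force: [0.2, -0.1, -0.1]
finger_gap: -0.1
t 14.20 s 609.7 t 210.3 z 48.3 rot [180.    0.  166.9] F(s,t,z) 0.2 -0.0 -0.1 gap -0.1
```

```bash
python3 -m jog '[[[0,0.02,0,0,0,0,0],[0,0.02,0,0,0,0,0],[0,0,0,0,0,0,0]]]';python3 -c "from h import*;st()"
```

```text
time: 14.58
tool_pos: [642.3, 65.0, 48.3]
tcp_rot: [180.0, 0.0, 166.9]
ft_force: [-0.3, 0.5, 0.0]
finger_gap: 0.1
t 14.57 s 609.7 t 212.3 z 48.3 rot [180.    0.  166.9] F(s,t,z) -0.4 0.4 0.0 gap 0.1
```

```bash
python3 -m jog '[[[0,0.03,0,0,0,0,0],[0,0,0,0,0,0,0]]]';python3 -c "from h import*;st()";python3 -m jog '[[[0,0.03,0,0,0,0,0],[0,0,0,0,0,0,0]]]';python3 - <<'E'
from meas import *;from bench import snapshot
st();p,d=snapshot("scene")
cv2.imwrite("pics/s7.png",cv2.resize(p[170:230,290:400,::-1],None,fx=7,fy=7,interpolation=cv2.INTER_CUBIC))
E
```

```text
time: 14.82
tool_pos: [642.7, 66.5, 48.3]
tcp_rot: [180.0, 0.0, 166.9]
ft_force: [0.2, -0.3, -0.3]
finger_gap: -0.3
t 14.82 s 609.7 t 213.8 z 48.3 rot [180.    0.  166.9] F(s,t,z) 0.3 -0.3 -0.3 gap -0.3
time: 15.08
tool_pos: [643.0, 67.9, 48.3]
tcp_rot: [180.0, -0.0, 166.9]
ft_force: [-0.8, -0.2, -0.4]
finger_gap: 0.3
t 15.07 s 609.7 t 215.3 z 48.3 rot [180.   -0.  166.9] F(s,t,z) -0.7 -0.4 -0.4 gap 0.3
```

View pics/s7.png

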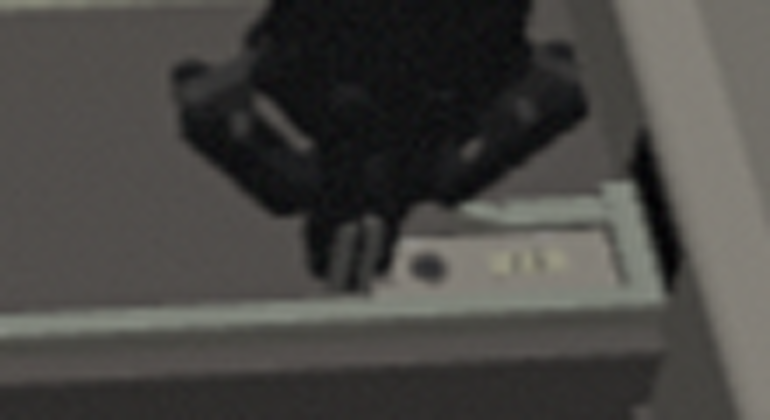

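The nose at (615,275) is in the pocket, a few mm short of the stop face at (622,270). I'll creep forward until the force rises.

```bash
python3 -m jog '[[[0,0.03,0,0,0,0,0],[0,0,0,0,0,0,0]]]';python3 -c "from h import*;st()"
```

```text
time: 15.38
tool_pos: [643.2, 68.9, 48.3]
tcp_rot: [-180.0, -0.0, 166.8]
ft_force: [-1.1, -2.4, 1.1]
finger_gap: 0.0
t 15.38 s 609.6 t 216.3 z 48.3 rot [-180.    -0.   166.8] F(s,t,z) -0.5 -2.6 1.1 gap 0.0
```

```bash
python3 -m jog '[[[0,0.03,0,0,0,0,0],[0,0,0,0,0,0,0]]]';python3 -c "from h import*;st()"
```

```text
time: 15.62
tool_pos: [643.2, 69.1, 48.2]
tcp_rot: [-179.9, -0.0, 166.8]
ft_force: [-3.3, -7.7, 2.5]
finger_gap: -0.1
t 15.62 s 609.6 t 216.5 z 48.2 rot [-179.9   -0.   166.8] F(s,t,z) -1.4 -8.3 2.5 gap -0.1
```

```bash
python3 -m jog '[[[0,0.02,0,0,0,0,0],[0,0,0,0,0,0,0]]]';python3 -c "from h import*;st()"
```

```text
time: 15.88
tool_pos: [643.3, 69.2, 48.2]
tcp_rot: [-179.8, -0.1, 166.8]
ft_force: [-4.5, -10.9, 3.3]
finger_gap: 0.1
t 15.88 s 609.6 t 216.6 z 48.2 rot [-1.798e+02 -1.000e-01  1.668e+02] F(s,t,z) -1.9 -11.7 3.3 gap 0.1
```

There is a hard stop at t=216.6 with 11.7 N. I'll back straight off, lift, and swing the arm clear to check from above.

```bash
python3 -m jog '[[[0,-0.1,0,0,0,0,0],[0,-0.4,0,0,0,0,0],[0,0,-0.8,0,0,0,0],[0,0,-0.8,0,0,0,0],[0,0,-0.8,0,0,0,0],[0,0,-0.8,0,0,0,0],[0.7,-0.7,0,0,0,0,0],[0.7,-0.7,0,0,0,0,0],[0.7,-0.7,0,0,0,0,0],[0.7,-0.7,0,0,0,0,0],[0.7,-0.7,0,0,0,0,0],[0,0,0,0,0,0,0]]]'
python3 - <<'E'
from meas import *;from bench import snapshot
st();a=np.radians(13.42);B=np.array([[np.cos(a),-np.sin(a)],[np.sin(a),np.cos(a)]])
im=[]
for n,b in(("top",(165,140,225,190)),("scene",(325,180,390,220))):
    p,d=snapshot(n);x0,y0,x1,y1=b
    for r in cass(p,b)[0]:
        w=ray(n,r,53)@B.T;print(n,np.round(w,1).tolist(),np.round(w.mean(0),1))
    im.append(cv2.resize(p[y0:y1,x0:x1,::-1],(400,330),interpolation=cv2.INTER_CUBIC))
cv2.imwrite("pics/fin.png",np.hstack(im))
E
```

```text
time: 17.38
tool_pos: [425.8, -84.9, 208.1]
tcp_rot: [-180.0, 0.0, 166.7]
ft_force: [0.8, 1.2, 0.8]
finger_gap: 0.0
t 17.38 s 433.8 t 16.2 z 208.1 rot [-180.     0.   166.7] F(s,t,z) 0.5 1.3 0.8 gap 0.0
top [[597.8, 303.2], [623.1, 304.0], [623.6, 223.4], [598.3, 222.8]] [610.7 263.4]
top [[655.0, 346.3], [659.4, 327.0], [591.0, 309.4], [586.7, 328.6]] [623.  327.8]
scene [[603.5, 249.9], [603.6, 303.8], [627.6, 299.3], [627.5, 246.3]] [615.6 274.8]
```

The picture limit is reached, so I'll check numerically. From above the cassette is 80.6×25.3 mm and parallel to the rail within 0.4°, with its centre about 1.5 mm from where I put home. I'll look at a brightness profile across the cassette–rail joint.

Run:
```python
from meas import *;from bench import snapshot
st();a=np.radians(13.42);B=np.array([[np.cos(a),-np.sin(a)],[np.sin(a),np.cos(a)]])
def prof(n,p,A,Bv,along):
    c=camera_params(n);E=np.linalg.inv(c["extrinsics"]);out=[]
    for v in Bv:
        P=np.array([(v,t) if along=="s" else (t,v) for t in A])@B
        q=(E[:3,:3]@np.c_[P,np.full(len(P),53)].T).T+E[:3,3];q=q@np.array(c["K"]).T;q=(q[:,:2]/q[:,2:]).astype(np.float32)
        out.append(cv2.remap(p,q[None,:,0].copy(),q[None,:,1].copy(),cv2.INTER_CUBIC)[0].mean(0))
    return np.array(out)
for n in("top","scene"):
    p=np.mean([snapshot(n)[0] for _ in range(6)],0).astype(np.float32)
    ss=np.arange(594,640,2.)
    print(n,"s",ss.astype(int))
    for lab,A in(("tail",np.arange(228,248)),("nose",np.arange(275,297)),("empty rail",np.arange(150,200))):
        print(lab,prof(n,p,A,ss,"s").mean(1).astype(int))
    tt=np.arange(290,320,2.);print("t",tt.astype(int),prof(n,p,np.arange(603,620),tt,"t").mean(1).astype(int))
```

```text
t 17.48 s 435.8 t 17.9 z 208.7 rot [1.800e+02 1.000e-01 1.668e+02] F(s,t,z) 0.2 0.0 0.4 gap 0.1
top s [594 596 598 600 602 604 606 608 610 612 614 616 618 620 622 624 626 628
 630 632 634 636 638]
tail [ 85  79  98 128 135 127 114 101  95  94 101 113 126 136 120  98 112 126
 131 122 103  89  84]
nose [129 113 111 127 134 134 134 134 134 134 134 134 134 136 118  98 110 124
 129 121 101  88  83]
empty rail [ 87  87  87  87  87  87  87  87  87  87  87  87  87  87  82  87 111 127
 130 121 102  90  86]
t [290 292 294 296 298 300 302 304 306 308 310 312 314 316 318] [134 134 134 134 135 129 113 110 119 129 130 120  90  51  31]
scene s [594 596 598 600 602 604 606 608 610 612 614 616 618 620 622 624 626 628
 630 632 634 636 638]
tail [ 73  73  71  69  83 111 119 113  98  84  78  79  84  97 111 117 119 119
 120 120  97  73  65]
nose [122 121 112  86  79 106 119 121 120 120 122 122 118 118 119 119 118 118
 119 119  98  73  65]
empty rail [ 73  73  73  73  73  73  73  73  73  73  73  73  73  72  71  76  98 117
 122 117  95  74  66]
t [290 292 294 296 298 300 302 304 306 308 310 312 314 316 318] [116 115 115 116 117 112  93  98 115 121 123 118  86  38   8]
```

Run:
```python
from meas import *;from bench import snapshot
a=np.radians(13.42);B=np.array([[np.cos(a),-np.sin(a)],[np.sin(a),np.cos(a)]])
c=camera_params("top");E=np.linalg.inv(c["extrinsics"])
def prof(p,A,Bv):
    out=[]
    for v in Bv:
        P=np.array([(v,t) for t in A])@B
        q=(E[:3,:3]@np.c_[P,np.full(len(P),53)].T).T+E[:3,3];q=q@np.array(c["K"]).T;q=(q[:,:2]/q[:,2:]).astype(np.float32)
        out.append(cv2.remap(p,q[None,:,0].copy(),q[None,:,1].copy(),cv2.INTER_CUBIC)[0].mean())
    return np.array(out).astype(int)
ss=np.arange(612,640,1.5);p1=np.load("top1.npz")["p"].astype(np.float32)
print(ss)
for A in((105,108),(103,109),(100,104)): print("ref",prof(p1,np.arange(*A),ss))
p=np.mean([snapshot("top")[0] for _ in range(6)],0).astype(np.float32)
for A in((226,232),(240,246),(262,268),(280,286),(294,300)): print(A,prof(p,np.arange(*A),ss))
```

```text
[612.  613.5 615.  616.5 618.  619.5 621.  622.5 624.  625.5 627.  628.5
 630.  631.5 633.  634.5 636.  637.5 639. ]
ref [117 112 111 115 122 127 128 117 100 102 115 126 128 121 108  97  89  86
  90]
ref [112 106 105 109 116 121 120 111  98 100 112 121 123 117 106  95  88  86
  89]
ref [ 97  95  95  95  96  97  95  92  92  93  96  99 100  97  92  88  86  84
  85]
(226, 232) [117 115 112 112 118 127 133 120 103 106 119 128 130 123 110  97  88  85
  87]
(240, 246) [ 62  69  82 103 122 136 135 116  98 104 120 128 130 126 113  99  89  86
  87]
(262, 268) [140 139 138 136 135 135 130 115 101 104 118 128 130 124 111  97  89  84
  86]
(280, 286) [135 134 135 135 134 139 131 106  92 105 119 126 130 126 112  97  88  84
  84]
(294, 300) [134 133 133 133 134 137 125 103  94 103 116 124 129 126 113  97  88  84
  86]
```

The joint profile matches the one from when the cassette was pressed on the rail: minimum 101–103 at the tail and middle against 98–100. It is slightly darker at the nose (92–94), a few tenths of a mm at most. It is home, so I'm handing in.

```bash
python3 -c "
from bench import job;print(job.hand_in())"
```

```text
the job is handed in; nothing more can be done
None
```

I pushed the cassette flat against the guide rail with shut fingertips, pressing to about 10 N. I then slid it nose first along the rail into the pocket until it met a hard stop at about 12 N. The arm was backed off clear before I handed in, at about 18 s.

**Final checks:**
- **Top camera:** the cassette lies parallel to the rail within about 0.4°, with its nose at the stop face. Its centre is about 1.5 mm from my estimate of home, which is within the calibration error.
- **Rail contact:** the brightness across the cassette–rail joint matches the pressed-on reference at the tail and middle. At the nose it is slightly darker, which could be a gap of a few tenths of a mm.
- **Not confirmed:** the last close-up could not be viewed because the picture limit was reached, so the final check was numerical only. I did not measure the tube carrier, bottle, carton and tray again. The arm passed above or clear of them, and I saw no unexpected contact force.

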